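# Slide the locked reed-plate carriage to its end stop

### The job

Bring the rack of reed plates to the tuning position: with a fingertip press the lock button on the carriage fully down, keep it down while you push the carriage along its rails all the way to the end stop, then let the button spring back up and move clear. Only press and push: grip and lift nothing, do not touch the brass reed plates, and leave the comb, the file and the bench block where they lie.

Things in the scene. Friction and masses are not known exactly. Their poses are not given: they have to be found in the camera images.
- slide_base: fixed dark steel base of the slide, 350 x 130 x 12 mm, two rails along it. Origin: centre of its underside, on the counter. Its x axis (long side) is the slide direction, towards the end stop; y across, z up. End stop: dark steel block 110 mm wide, top 60 mm above the counter, its face 145 mm from the origin along +x; a small tuning pickup on it reaches 88 mm.
- carriage (a joint): travel of the carriage along the base's +x, m: 0 = back end, where it starts; 0.150 = against the end stop. A steel plate 150 x 110 mm (along x across), top 40 mm above the counter: rear 50 mm is a bare deck with the lock button, front 100 mm carries a maple stand. Unlocked it slides with about 1 N of friction and light damping; locked it only has 1 mm of play.
- lock (a joint): how far the lock button is pressed, in m: 0 = up (carriage locked), 0.005 = fully down. A spring pushes it up with 2.5 N at the top and 5 N fully down. Its pin stands in a toothed rack (10 mm pitch) and clears the teeth once it is 3 mm down, so press before pushing; let go on the way, it drops into the next gap. At the end stop it springs fully up.
- button_top (a point): centre of the lock button's flat top, 49 mm above the counter when up, 44 mm fully down (4 mm above the deck). A dark steel cone, 29 mm across at its foot, 22 mm at the top, on the carriage's centre line, 24 mm behind the stand's rear face (towards the base's -x), 26 mm from the deck's rear edge. It rides with the carriage: its x in the base's frame is carriage - 0.129.
- stand_face (a point): centre of the upright rear face of the maple stand, which looks back (the base's -x) over the deck and button; the face is 110 mm wide, from 40 to 64 mm above the counter (this point 52 mm), and a good place to push. The stand is 100 mm long and rides with the carriage.
- reed_plates (a point): three upright brass reed plates 100 mm long and 2 mm thick, fixed in slots across the stand, 25, 50 and 75 mm ahead of the stand's rear face, from 64 to 79 mm above the counter. This point: centre of the middle plate's visible part. They ride with the carriage and must not be touched.
- comb: loose red plastic harmonica comb, 100 x 27 x 8 mm, lying flat; origin: centre of its underside. Leave alone.
- tuning_file: loose thin file with a wooden handle, 180 mm long, 12 mm thick, lying flat; origin: under its middle, near the handle's end. Leave alone.
- bench_block: loose squat steel bench block, 60 x 60 x 25 mm; origin: centre of its underside. Leave alone.

How it is judged:
By the outcome, as a careful person would: the job done as asked, in the order asked, and still so for the second after the job is handed in, with the robot touching nothing.
It also fails if it takes over 38 s, if anything falls off the work surface, if the arm or the gripper's body presses on something with over 40 N, if the wrist force passes 120 N, or if a joint passes its speed limit or range.

### The arm

A 7-joint arm with a two-finger parallel gripper is mounted at the origin on the work surface. World frame = base frame: x ahead of the robot, y to its left, z up, the work surface at z = 0. Lengths are in m, angles in rad, forces in N, time in s.
With the tool pointing down it reaches from about 0.4 to 0.85 m from the base axis. Payload 6.9 kg.
Tool frame: the origin (TCP) lies midway between the tips of the shut fingers; the grasp point (between the pads) lies behind it (ctrl.pinch_z is the z of the grasp point in the tool frame, in m); z points along the fingers, y is the direction in which the jaws open and shut (so a half turn about z gives the same grasp; the last joint's range is limited). The gripper opens to 85 mm and grips with 20 to 120 N. Pads are 22 mm wide; open, the fingers measure 114 mm over their backs; the gripper's body (76 mm by 85 mm) begins 54 mm behind the grasp point. The pads swing forward as they close: fully open they stand 13 mm farther back than shut.
Start: joints at [-1.232, 0.507, -0.238, 1.5, 0.126, 1.149, -0.155], TCP at [0.144, 0.608, 0.231] pointing down, gripper open.
Joint ranges: [-3.08, 3.08], [-0.24, 2.05], [-1.43, 1.35], [0, 2.5], [-1.52, 4.66], [0.17, 1.96], [-2.89, 2.89]. Speed limits (rad/s): [2.39, 2.39, 3.14, 3.14, 3.14, 3.14, 3.14].

### API

Orientations are given as a unit quaternion [w, x, y, z].
In Python, from station import ctrl, get_state, vision, ticket, models gives the robot as it stands. Calls block until the motion is done:
- ctrl.movep(position, orientation): joint-space move of the TCP to a pose.
- ctrl.movel(position, frame=None, max_speed=0.15): straight line of the TCP; frame=None keeps the orientation; max_speed is the mean speed in m/s.
- ctrl.set_joints(angles): joint-space move.
- ctrl.ungrasp() and ctrl.close_gripper(force=None): open the fingers fully, or close them until they stop; force is the grip in N (None keeps the last).
- ctrl.pause(seconds).
- ctrl.ik(position, orientation): joint angles nearest the present ones, or None.
- get_state(): the state.
- vision.grab_frame(name): name is "side" or "top"; returns (picture, depth): 420x560x3 uint8, blue, green, red; 420x560 float32, m along the optical axis (not along the pixel's ray), 0 where there is no reading.
- vision.camera_info(name): a dict with "mtx" (3x3 intrinsics, pixels), "R" (3x3) and "t" (3): a world point X has camera coordinates R X + t. Camera axes: x right, y down, z forward; pixel columns grow to the right and rows downward; lengths in m; the calibration is good to about 2 mm. A picture is of the moment at which its call begins. camera_info takes no time and is no camera call.
A pose or a line that the arm cannot do raises ctrl.Unreachable and nothing moves.
- ticket.close_job(): hands the job in, once; it reports no verdict.
Trained networks look in the newest picture that a camera, given by its name, has taken for a name from the list of things; names that differ only in an ending like _2 or _b are one class to them, and where a whole thing is asked for, a point or a joint stands for the part that bears it (a point fixed in the world has none). Each returns a list of dicts, best first, with "p" (0 to 1); they miss things now and then, are a little off and sometimes report something else, mostly with a low value. They report only what shows in the picture. A call takes as long as a camera call.
- models.recognise(camera, target): "point" ([column, row] in pixels, amid what is visible of it).
- models.masks_of(camera, target): "mask" (420x560 bool, what is visible of it) and "point" ([column, row] in pixels, amid what is visible of it).
The state is a dict: "time": time; "qpos": joint angles; "qd": joint speeds; "tau": joint torques, N m; "tcp_pos": TCP position; "eef_rot": TCP orientation; "contact_force": force on the tool from outside, world axes, zero at the start; "wrist_torque": the same for the moment, N m; "width": finger opening in m.
Only numpy, scipy, OpenCV 4.12 (cv2) and the standard library are available. Lean on these libraries where they do the work, as an engineer would, in place of code of your own. Each camera call takes 0.05 s, during which the arm holds its last target.

## Working session

There is one attempt and no reset: what is moved stays moved. The work goes in short steps, each a Python script; the robot and the scene stay as the last script left them, time stands still between calls to the robot, and variables do not carry over. Pictures are saved under pics/ and viewed, and the job is handed in when it is done.

```bash
ls; mkdir -p pics
python3 - <<'E'
from station import ctrl,get_state,vision,models
import cv2,numpy as np
for c in("top","side"):
    im,d=vision.grab_frame(c); cv2.imwrite(f"pics/{c}0.png",im); np.savez(f"/tmp/{c}0.npz",im=im,d=d)
    for t in("slide_base","button_top","stand_face","reed_plates"):
        for r in models.recognise(c,t)[:2]: print(c,t,r)
    i=vision.camera_info(c); print(i)
s=get_state(); print(s, ctrl.pinch_z)
E
```

```text
pics
top slide_base {'point': [350.9, 227.0], 'p': 0.98}
top slide_base {'point': [440.6, 227.4], 'p': 0.54}
top button_top {'point': [443.5, 225.4], 'p': 0.84}
top button_top {'point': [352.0, 228.5], 'p': 0.59}
top stand_face {'point': [407.2, 223.7], 'p': 0.97}
top reed_plates {'point': [406.5, 224.5], 'p': 0.56}
{'mtx': array([[499.51906985,   0.        , 277.83813291],
       [  0.        , 499.51906985, 214.7963054 ],
       [  0.        ,   0.        ,   1.        ]]), 'R': array([[-0.02897502, -0.99957637,  0.00274556],
       [-0.98995043,  0.02831543, -0.13855102],
       [ 0.13841458, -0.00673249, -0.99035149]]), 't': array([0.12069575, 0.5982552 , 0.73455376])}
side slide_base {'point': [325.8, 289.8], 'p': 0.58}
side button_top {'point': [378.3, 330.2], 'p': 0.53}
side button_top {'point': [353.0, 310.0], 'p': 0.49}
side stand_face {'point': [355.5, 308.8], 'p': 0.76}
side reed_plates {'point': [354.0, 310.5], 'p': 0.64}
side reed_plates {'point': [379.1, 329.2], 'p': 0.63}
{'mtx': array([[389.76416886,   0.        , 273.2416575 ],
       [  0.        , 389.76416886, 214
[... 263 characters left out ...]
95])}
{'time': 0.5, 'qpos': array([-1.23245924,  0.50754171, -0.23758597,  1.50022347,  0.12568874,
        1.14888448, -0.15481856]), 'qd': array([ 0.00076148, -0.00076616, -0.00022735, -0.00227015, -0.0032279 ,
        0.00030053, -0.00019744]), 'tau': array([ 1.02888898e-03, -6.19851637e+01, -2.18241133e+00, -2.49769914e+01,
        1.39019566e-02,  3.20095955e-03, -1.10509635e-05]), 'tcp_pos': array([0.14423564, 0.60811011, 0.23124044]), 'eef_rot': array([-1.33840278e-05,  1.16183798e-01,  9.93227730e-01, -3.92250072e-05]), 'contact_force': array([-0.04925955,  0.47755295,  0.34408372]), 'wrist_torque': array([ 0.00809363, -0.00922155,  0.01074571]), 'width': 0.08532754204839947} -0.0187
```

View pics/top0.png

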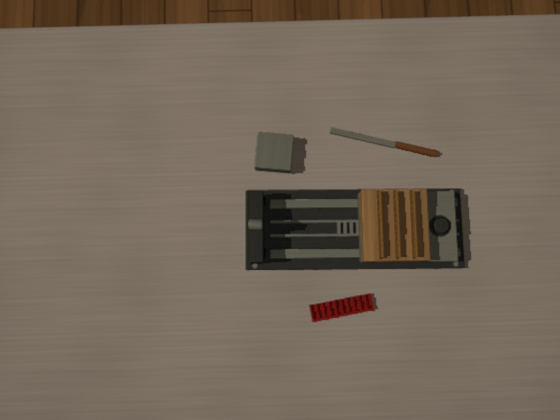

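View pics/side0.png

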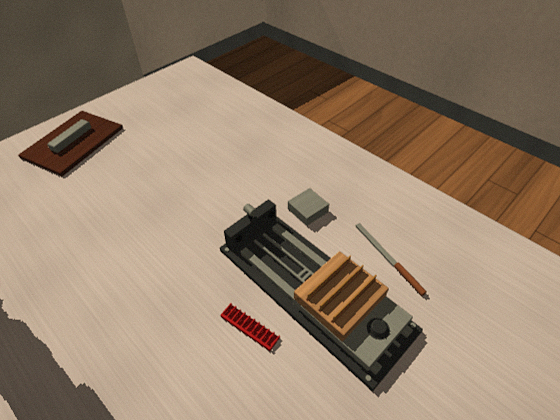

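The top view shows the slide running left, roughly along world +y. The end stop is at about (256,228), the stand spans columns 360–430, the button is at (440,226), and the comb, file and block lie clear of it. Next I'll measure the geometry.

```bash
cat > h.py <<'E'
import numpy as np,cv2
from station import vision
def cloud(c,d):
    i=vision.camera_info(c);K,R,t=i["mtx"],i["R"],i["t"]
    v,u=np.mgrid[:d.shape[0],:d.shape[1]]
    P=np.stack([(u-K[0,2])/K[0,0]*d,(v-K[1,2])/K[1,1]*d,d],-1)
    return (P-t)@R   # R^T (P-t)
def ray(c,uv,z):
    i=vision.camera_info(c);K,R,t=i["mtx"],i["R"],i["t"]
    r=R.T@np.linalg.inv(K)@np.array([*uv,1.]);o=-R.T@t
    return o+r*(z-o[2])/r[2]
E
python3 - <<'E'
from h import *
from station import models
for c in("top","side"):
    f=np.load(f"/tmp/{c}0.npz");im,d=f["im"],f["d"];W=cloud(c,d)
    if c=="top":
        x0,x1,y0,y1=225,490,170,290
    else: x0,x1,y0,y1=210,430,190,395
    big=cv2.resize(im[y0:y1,x0:x1],None,fx=3 if c=="top" else 2.8,fy=3 if c=="top" else 2.8,interpolation=cv2.INTER_CUBIC)
    cv2.imwrite(f"pics/{c}_z.png",cv2.convertScaleAbs(big,alpha=1.6,beta=20))
    # above-ground region near the slide
    ok=(d>0)
    near=np.zeros(d.shape,bool);near[y0:y1,x0:x1]=1
    g=ok&near
    print(c,"table z median",np.median(W[g][:,2][abs(W[g][:,2])<.006]))
    # base outline, z in 8..90mm, largest component
    m=(g&(W[...,2]>.006)&(W[...,2]<.1)).astype(np.uint8)
    n,l,s,ce=cv2.connectedComponentsWithStats(m);k=1+np.argmax(s[1:,4]);P=W[l==k]
    r=cv2.minAreaRect(P[:,:2].astype(np.float32));print("rect",r)
    # button
    for r in models.masks_of(c,"button_top")[:3]:
        q=W[r["mask"]&ok]; print("btn mask",r["p"],r["mask"].sum(),r["point"],np.median(q,0))
    # stand top (z 60..67)
    m=g&(abs(W[...,2]-.064)<.004)&(im[...,2].astype(int)-im[...,0]>50)
    q=W[m][:,:2].astype(np.float32);print("stand n",m.sum(),cv2.minAreaRect(q), q.mean(0), np.percentile(q[:,1],[1,99]))
print(ray("top",(440.5,226),.049),ray("side",(377.5,327),.049))
E
```

```text
top table z median -0.0007897894979699246
rect ((0.5808214545249939, -0.018250465393066406), (0.35078728199005127, 0.13048720359802246), 88.64338684082031)
btn mask 0.82 225 [442.3, 227.0] [ 0.57793407 -0.14372781  0.04755601]
btn mask 0.18 778 [383.3, 145.7] [ 0.72490655 -0.07494954  0.00500034]
stand n 2873 ((0.57925945520401, -0.07259990274906158), (0.0997231975197792, 0.10831397026777267), 88.8062515258789) [ 0.5774584  -0.06715435] [-0.1210266  -0.02318408]
side table z median 0.0004256297135600902
rect ((0.5812392234802246, -0.018887192010879517), (0.349610298871994, 0.13171549141407013), 88.65013122558594)
btn mask 0.84 255 [382.1, 329.9] [ 0.57527382 -0.14908313  0.04873332]
stand n 2004 ((0.5803229212760925, -0.07276499271392822), (0.09924707561731339, 0.11078887432813644), 88.94508361816406) [ 0.57467765 -0.07247108] [-0.12190908 -0.02449363]
[ 0.57593474 -0.14559294  0.049     ] [ 0.57657711 -0.14649083  0.049     ]
```

View pics/top_z.png

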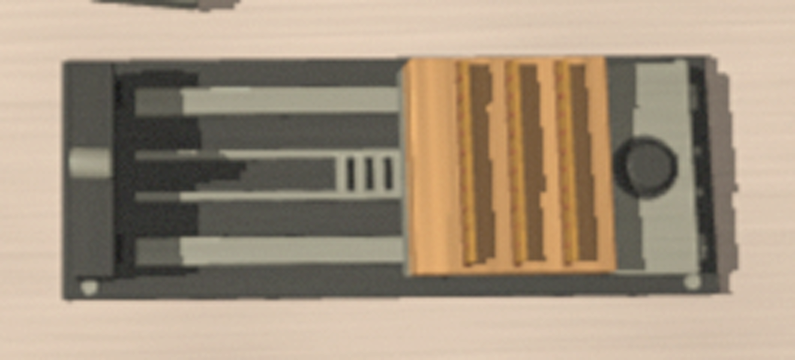

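View pics/side_z.png

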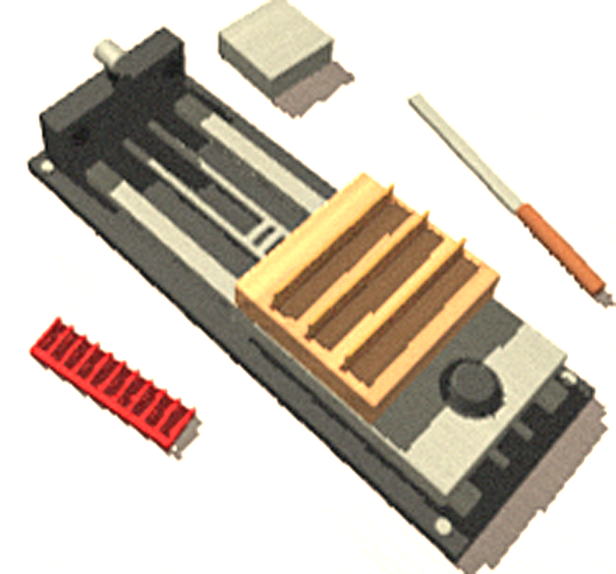

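Both cameras agree. The base centre is at about (0.581, -0.019), the slide direction at 88.65°, the button at about (0.578, -0.147), and the stand's rear face at y≈-0.123. I'll close the gripper and set the jaws across the slide, so the fingers are only 22 mm long along it.

```bash
cat >> h.py <<'E'
th=np.deg2rad(88.65);D=np.array([np.cos(th),np.sin(th),0])
BTN=np.array([0.578,-0.1472,0])
E
python3 - <<'E'
from h import *
from station import ctrl,get_state
best=None
for a in(th/2,th/2+np.pi/2):
    q=[0,np.cos(a),np.sin(a),0]
    js=[ctrl.ik(list(BTN+D*(.008+s)+[0,0,z]),q) for s,z in((0,.13),(0,.044),(.15,.044))]
    print(a,[None if j is None else np.round(j,2) for j in js])
    if js[0] is not None and js[2] is not None:
        c=np.abs(js[0]-get_state()["qpos"]).max()
        if best is None or c<best[0]: best=(c,q)
print(best)
ctrl.close_gripper(20)
p=BTN+D*.008
ctrl.movep(list(p+[0,0,.13]),best[1])
s=get_state();print(s["time"],s["tcp_pos"],s["width"],s["eef_rot"],s["contact_force"])
im,d=vision.grab_frame("side");cv2.imwrite("pics/s1.png",im)
E
```

```text
0.7736171909464866 [array([-0.1 ,  0.6 ,  0.48,  1.73, -0.34,  0.9 ,  0.5 ]), array([-0.02,  0.69,  0.35,  1.81, -0.35,  0.71,  0.5 ]), array([-0.21,  0.66,  0.24,  1.84, -0.24,  0.67,  0.15])]
2.3444135177413834 [array([-0.41,  0.84,  1.15,  1.73, -0.83,  1.15, -2.17]), array([-0.4 ,  0.98,  1.15,  1.81, -1.03,  1.09, -2.02]), array([ 0.26,  0.69, -0.52,  1.83,  0.48,  0.75,  2.6 ])]
(np.float64(1.133277389535075), [0, np.float64(0.7153879244275829), np.float64(0.6987274988027843), 0])
4.4167 [ 0.57853034 -0.13803857  0.12996812] 0.00035888023344599724 [-1.75868799e-04  7.14760015e-01  6.99369744e-01  2.25996622e-04] [0.37848649 0.81607969 0.13949176]
```

View pics/s1.png

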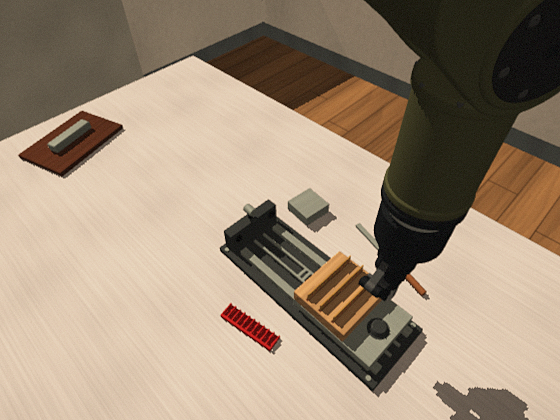

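The shut fingers now hang above and between the button and the stand, with tips at about (372,285). Next I'll go down to 56 mm, check the reading, and then press in small steps.

Run:
```python
from h import *
from station import ctrl,get_state
p=BTN+D*.007
def st(n):
    s=get_state();print(n,round(s["time"],2),s["tcp_pos"].round(4),s["contact_force"].round(1));return s
ctrl.movel(list(p+[0,0,.056]),max_speed=.08);f0=st("hover")["contact_force"]
im,d=vision.grab_frame("side");cv2.imwrite("pics/s2.png",im[180:400,200:480].repeat(2,0).repeat(2,1))
for z in(.050,.047,.045,.0435,.042):
    ctrl.movel(list(p+[0,0,z]),max_speed=.03);s=st(z)
    if s["contact_force"][2]-f0[2]>14: break
im,d=vision.grab_frame("side");cv2.imwrite("pics/s3.png",im[180:400,200:480].repeat(2,0).repeat(2,1))
```

```text
hover 5.54 [ 0.5785 -0.1404  0.0565] [0.4 0.4 0.3]
0.05 5.94 [ 0.578  -0.1402  0.0498] [0.7 0.5 0.5]
0.047 6.19 [ 0.5784 -0.1403  0.0472] [-0.4 -0.3  3.9]
0.045 6.44 [ 0.5784 -0.1403  0.0452] [-0.2 -0.6  4.1]
0.0435 6.69 [ 0.5785 -0.1403  0.0441] [-1.3 -0.1  8.4]
0.042 6.94 [ 0.5786 -0.1403  0.0439] [-4.6  2.3 19.4]
```

View pics/s3.png

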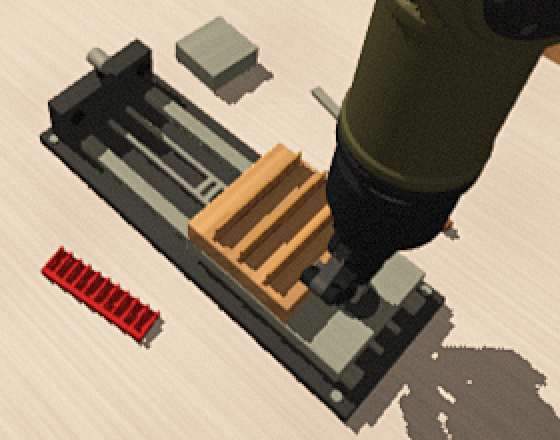

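The button bottoms out at 44 mm with the force rising to 19 N, so it is fully down. Now I'll push along the slide, keeping it down.

Run:
```python
from h import *
from station import ctrl,get_state
p=BTN+D*.007
def st(n):
    s=get_state();F=s["contact_force"];print(n,round(s["time"],2),s["tcp_pos"].round(4),F.round(1),"along",round(F@D,1));return s
for k in(.01,.025,.05,.075):
    ctrl.movel(list(p+D*k+[0,0,.0423]),max_speed=.05);s=st(k)
    if not 6<s["contact_force"][2]<40 or s["contact_force"]@D<-20: print("stop");break
im,d=vision.grab_frame("side");cv2.imwrite("pics/s4.png",im[180:400,200:480].repeat(2,0).repeat(2,1))
```

```text
0.01 7.34 [ 0.5788 -0.1304  0.0439] [-4.2  1.4 16.8] along 1.3
0.025 7.79 [ 0.5791 -0.1153  0.0439] [-3.7  0.8 18.6] along 0.7
0.05 8.44 [ 0.5795 -0.0903  0.0439] [-3.1  0.2 19.2] along 0.1
0.075 9.09 [ 0.5801 -0.0652  0.0439] [-4.4  1.3 18.9] along 1.2
```

View pics/s4.png

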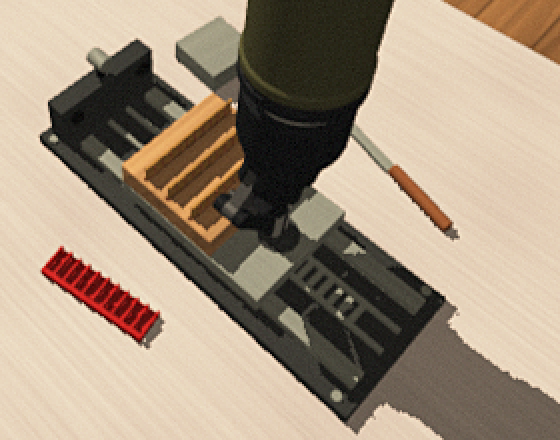

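The carriage is riding along with the button held down, and the finger is still centred on it. I'll continue to the end stop.

Run:
```python
from h import *
from station import ctrl,get_state
p=BTN+D*.007
def st(n):
    s=get_state();F=s["contact_force"];print(n,round(s["time"],2),s["tcp_pos"].round(4),F.round(1),"along",round(F@D,1));return s
for k in(.10,.125,.142,.146,.149,.151,.153,.155,.157,.159,.161):
    ctrl.movel(list(p+D*k+[0,0,.0423]),max_speed=.05 if k<.143 else .02);s=st(k)
    if s["contact_force"]@D<-12: print("resist");break
for c in("side","top"):
    im,d=vision.grab_frame(c);cv2.imwrite(f"pics/{c}5.png",im[150:370,200:480].repeat(2,0).repeat(2,1))
```

```text
0.1 9.79 [ 0.5806 -0.0402  0.0439] [-3.7  1.1 19.2] along 1.0
0.125 10.44 [ 0.5811 -0.0151  0.0439] [-4.4  0.9 19.5] along 0.8
0.142 10.93 [0.5814 0.0021 0.0439] [-5.   0.6 20.4] along 0.5
0.146 11.28 [0.5815 0.0056 0.0439] [-5.5  0.6 18.8] along 0.4
0.149 11.58 [0.5816 0.0085 0.0439] [-4.7  0.3 19.4] along 0.2
0.151 11.83 [0.5816 0.0098 0.0439] [-5.5 -1.9 18.5] along -2.0
0.153 12.08 [0.5817 0.0101 0.0439] [-4.7 -4.5 18.7] along -4.6
0.155 12.33 [0.5819 0.0108 0.0439] [-4.3 -7.9 16.8] along -8.0
0.157 12.58 [0.5822 0.0123 0.0438] [-3.8 -8.9 15.9] along -9.0
0.159 12.83 [0.5826 0.0143 0.0438] [-2.5 -9.7 15.3] along -9.8
0.161 13.08 [0.5827 0.015  0.0439] [ -2.8 -12.3  14.4] along -12.4
resist
```

View pics/side5.png

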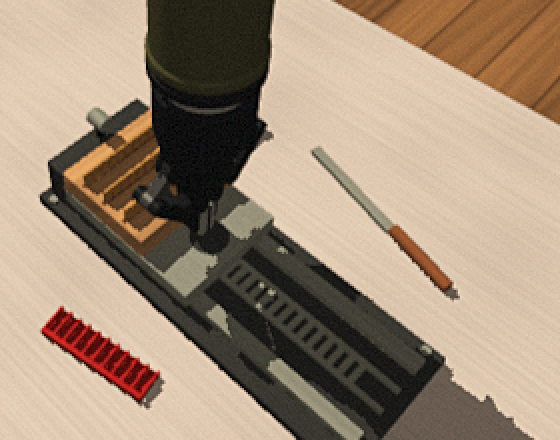

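View pics/top5.png

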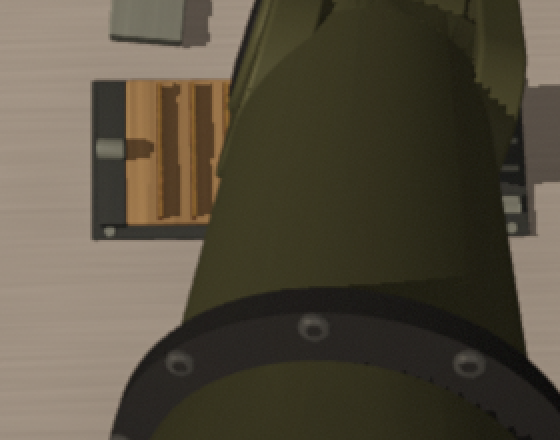

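The carriage met the stop at 150 mm of travel. The fingertip then slid about 5 mm on the button and now rests against the stand face at 12 N. In the top view the stand sits flush with the stop. I'll ease straight up so the button rises, then back off the face and go clear.

Run:
```python
from h import *
from station import ctrl,get_state
p=BTN+D*.007
def st(n):
    s=get_state();F=s["contact_force"];print(n,round(s["time"],2),s["tcp_pos"].round(4),F.round(1),"along",round(F@D,1));return s
for k,z,v in((.158,.044,.02),(.157,.047,.03),(.157,.053,.03),(.150,.056,.03),(.148,.13,.1)):
    ctrl.movel(list(p+D*k+[0,0,z]),max_speed=v);st((k,z))
s=get_state()
# swing clear of the view
ctrl.movep([.45,-.3,.25],list(s["eef_rot"]));st("clear")
for c in("side","top"):
    im,d=vision.grab_frame(c);cv2.imwrite(f"pics/{c}6.png",im[150:370,200:480].repeat(2,0).repeat(2,1))
    W=cloud(c,d)
    m=(d>0)&(abs(W[...,2]-.064)<.004)&(im[...,2].astype(int)-im[...,0]>50)&(abs(W[...,0]-.58)<.08)&(abs(W[...,1])<.2)
    r=cv2.minAreaRect(W[m][:,:2].astype(np.float32));print(c,"stand",r,"expect",.581+D*(.15-.055)+np.array([0,-.0186,0])-np.array([0,0,0]))
    for r in models.masks_of(c,"button_top")[:1] if False else []: pass
from station import models
for c in("side","top"):
    for r in models.masks_of(c,"button_top")[:2]:
        i,d=vision.grab_frame(c);W=cloud(c,d);q=W[r["mask"]&(d>0)];print(c,r["p"],np.median(q,0).round(4),"z90",np.percentile(q[:,2],[50,75,90]).round(4))
```

```text
(0.158, 0.044) 13.51 [0.5826 0.015  0.0447] [ 0.4 -6.9  7. ] along -6.9
(0.157, 0.047) 13.77 [0.5825 0.015  0.0475] [ 1.  -5.5  6.3] along -5.5
(0.157, 0.053) 14.12 [0.5814 0.0151 0.0528] [-0.5 -5.5  2.7] along -5.5
(0.15, 0.056) 14.52 [0.5815 0.0102 0.0559] [0.4 0.8 0.2] along 0.8
(0.148, 0.13) 15.41 [0.5813 0.008  0.1295] [0.1 1.1 0. ] along 1.1
clear 16.74 [ 0.451  -0.2984  0.2492] [ 0.9 -0.5 -0.1] along -0.5
side stand ((0.582875669002533, 0.07844100892543793), (0.10319095849990845, 0.10982534289360046), 88.76492309570312) expect [0.58323818 0.65737363 0.581     ]
top stand ((0.5822280645370483, 0.0770856961607933), (0.09871257096529007, 0.1082669347524643), 88.57383728027344) expect [0.58323818 0.65737363 0.581     ]
side 0.69 [ 5.786e-01 -2.000e-04  4.890e-02] z90 [0.0489 0.0498 0.0506]
top 0.65 [0.5816 0.0044 0.0476] z90 [0.0476 0.0487 0.0493]
```

View pics/side6.png

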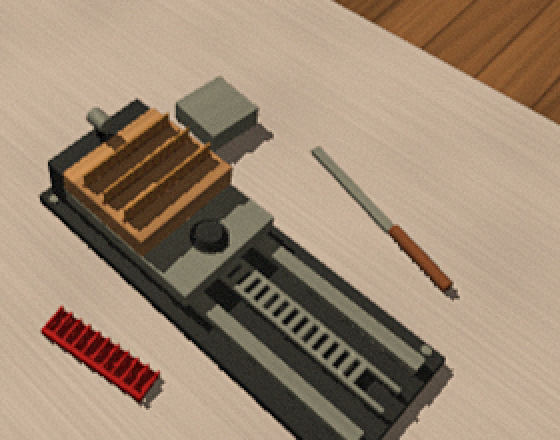

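View pics/top6.png

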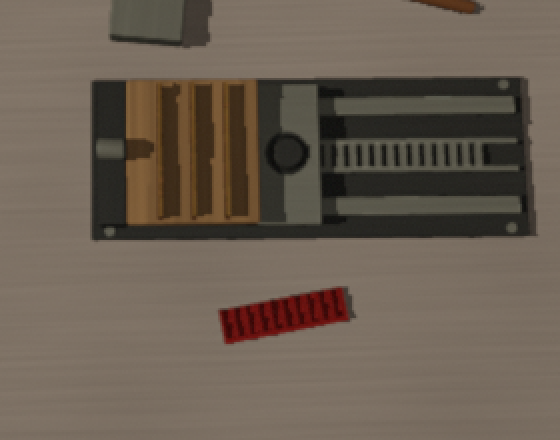

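The stand moved from y = -0.0726 to about 0.0775, which is 150 mm, and it sits flush against the stop. The button's top is at about 49 mm, so it is up. The comb, file and block have not moved, and the arm is clear.

```bash
python3 -c "
from station import ticket;print(ticket.close_job())"
```

```text
the job is handed in; nothing more can be done
None
```

The carriage is at the end stop, the lock button has sprung back up, and the job is handed in; the last reading before that was 16.7 s, and the limit is 38 s.

- **Press:** with the gripper shut, I pressed the button to its bottom stop. The fingertip stopped at 44 mm above the counter with about 19 N on it.
- **Push:** I kept it down for the whole push, and the carriage met the end stop at about 150 mm. The fingertip then slid about 5 mm forward on the button until it rested against the stand face. The force along the slide peaked at about 12 N.
- **Release:** I lifted straight up, backed off the stand face and moved clear.

The last checks showed:
- **Travel:** the stand had moved 150 mm by the top camera and 151 mm by the side camera, and both pictures show it flush with the stop.
- **Button:** its top is at about 48–49 mm, so it is up.
- **Loose items:** the comb, file and block look unmoved in the pictures.
- **Contact:** nothing is touching the tool; contact force is about 0 apart from sensor noise.

No check failed. The two cameras put the button about 4–5 mm apart along the slide, a similar spread to their first measurement.

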